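Refit the wing handle of a pad press and clamp the stack

ROBOT

A 6-joint arm with a two-finger parallel gripper is mounted at the origin on a cart in front of the work surface, level with it; the furniture and walls round the work are solid. World frame = base frame: x ahead of the robot, y to its left, z up, the work surface at z = 0. Lengths are in m, angles in rad, forces in N, time in s.
With the tool pointing down it reaches from about 0.35 to 0.775 m from the base axis. Payload 5.5 kg.
Tool frame: the origin (TCP) lies between the finger pads; the fingertips stand 22 mm ahead of it and the grasp point (between the pads) lies 3 mm ahead of it (env.finger_overhang is the distance from the TCP to the fingertips, in m); y points along the fingers, x is the direction in which the jaws open and shut, and the axes are right-handed (so a half turn about y gives the same grasp; the last joint's range is limited). The gripper opens to 85 mm and grips with 20 to 120 N. Pads are 22 mm wide; open, the fingers measure 114 mm over their backs; the gripper's body (76 mm by 85 mm) begins 54 mm behind the grasp point. The pads swing forward as they close: fully open they stand 13 mm farther back than shut.
Start: joints at [-1.378, 0.313, 0.046, 1.304, 0, 1.431], TCP at [0.188, -0.543, 0.253] pointing down, gripper open.
Joint ranges: [-2.76, 2.76], [-0.86, 1.69], [-1.03, 1.26], [-2.2, 2.34], [-1.47, 1.5], [-3.14, 3.14]. Speed limits (rad/s): [2.57, 2.57, 3.14, 3.14, 3.14, 3.14].

INTERFACE

Orientations are given as a unit quaternion [w, x, y, z].
In Python, from workcell import monitor, cams, job, env gives the robot as it stands.
- The arm moves only by the tool drive_tool, never from a script. Its argument "plan" is text: rows parted by semicolons, each of 7 numbers parted by spaces: the opening, from -1 (shut) to 1 (fully open), then the shift along the tool's x, y, z in mm, then the turn, a rotation vector about the tool's x, y, z in degrees. In form: gripper x y z rx ry rz; .... A call has 1 to 8 rows; each row shifts and turns the pose as measured when the row begins, along the tool's axes as they then stand; what a row does not reach is not made up. A row lasts 1/8 s, in which the tool goes at most 62.5 mm and 10.7 degrees, less where a joint would pass 70% of its speed; a pose out of reach is approached as far as the arm can. A call is refused whole if a number of a shift passes 62.5 or a number of a turn 10.7, either way. A call with a gripper value outside its range is refused whole. The fingers move at their own pace and stop on an object; "grip_force" is the grip in N (left out, the last holds). Time passes only in rows, so rows that do not move let the fingers close. It gives the time, the measured TCP pose, the force and the opening at its end, in the units of the state.
- monitor.get_state(): the state, without advancing time (a new reading comes with each control period).
- cams.read_camera(name): name is "scene" or "top"; returns (picture, depth): 420x560x3 uint8, red, green, blue; 420x560 float32, m along the optical axis (not along the pixel's ray), 0 where there is no reading.
- cams.calibration(name): a dict with "fx", "fy", "cx", "cy" (pixels), "D" ([k1, k2, p1, p2, k3] as OpenCV has them; the pictures are not rectified), "R" (3x3) and "t" (3): a world point X has camera coordinates R X + t. Camera axes: x right, y down, z forward; pixel columns grow to the right and rows downward; lengths in m; the calibration is good to about 2 mm. A picture is of the moment at which its call begins. calibration takes no time and is no camera call.
- job.hand_in(): hands the job in, once; it reports no verdict.
The state is a dict: "clock": time; "joint_pos": joint angles; "qvel": joint speeds; "tau": joint torques, N m; "tcp_pos": TCP position; "orientation": TCP orientation; "wrist_force": force on the tool from outside, world axes, zero at the start; "ft_torque": the same for the moment, N m; "finger_gap": finger opening in m.
Only numpy, scipy, OpenCV 4.12 (cv2) and the standard library are available. Lean on these libraries where they do the work, as an engineer would, in place of code of your own. Each camera call takes 0.05 s, during which the arm holds its last target.

TASK

The wing handle has come off the small pad press. Put it back on the spindle, feeling gently for the angle at which its slotted hub drops fully home over the flat-sided tang, then turn it clockwise (seen from above) until the plate grips the stack of note pads firmly, about 30 N, without crushing it. Let go and leave the handle on.

Things in the scene. Friction and masses are not known exactly. Their poses are not given: they have to be found in the camera images.
- handle: Loose black wing handle standing upright on its round hub. Origin: centre of the bar to grip, 48 mm above the hub's underside. Bar along local y, 14 mm thick (local x), 80 long, from 24 mm below to 12 mm above the origin. Hub: 43 mm across, 24 high; from below a round bore 6 deep, tapering from 33 to 24 mm across, then a slot 10.4 x 22.4 mm (long side along local y) 12 deep.
- press: Fixed press: grey base 170 x 270 x 16 mm, columns at local y +-108 mm, cross-beam along y, top 124 mm up (nuts to 140). Origin: centre of the base's underside, under the spindle; z up. The spindle drags at 0.16 N m turning (0.02 to 0.12 read at rest between steps): rubbing with 5 to 10 N does not turn it. Engaged, it turns back 0.6 to 1 rad to a stop. Over 60 N between handle and spindle marks the tang.
- spindle_seat (a point): Fixed point on the upright spindle's axis, on the round shoulder (40 mm across, 137 mm up) where the hub seats. A tang 8 x 20 mm with two flats rises 16 mm from it, top edges rounded 3 mm. Its angle is not measured and can be any: find it by feel. Wrong angle: the hub rests 10 mm above the shoulder. Handle home: its origin is 48 mm above this point.
- plate: Spring-seated pressure plate under the beam, 90 x 150 x 10 mm, origin in the centre of its underside, on the spindle's axis; starts 1.2 to 2.4 mm above the stack, goes down 3 mm per radian of clockwise turn (plus up to 0.3 rad play at the tang) and stays where left. Once it bears, each further radian adds about 60 N and the moment needed rises above the free drag by about 0.002 N m per N. 60 N crushes the pads.
- pad_stack: Loose stack of three note pads, 105 x 148 x 45 mm, lying on the press base under the plate. Origin: centre of its underside.

How it is judged:
On the way, in this order (a step that is already met when the one before it is completed fails the run):
1. the handle's hub is fully home on the spindle (z of handle in the frame of spindle_seat below 0.0505 m and horizontal distance between handle and spindle_seat below 0.005 m and angle between handle's own z axis and vertical below 0.1 rad), for 0.2 s.
2. the plate has been screwed down on the stack (contact force between plate and pad_stack above 12 N), for 0.2 s.
At the end, for the whole second after the job is handed in: The handle is home on the spindle (within 2.5 mm of fully down, 5 mm of the axis, 0.1 rad of upright), at rest, and the plate presses the stack with 12 to 60 N (all of step 1 and linear speed of handle below 0.02 m/s and contact force between plate and pad_stack above 12 N); the robot touches nothing.
It fails at once if the handle is forced against the spindle with more than 60 N (contact force between handle and press above 60 N).
It fails at once if the plate crushes the stack with more than 60 N (contact force between plate and pad_stack above 60 N).
It also fails if it takes over 70 s, if anything falls off the work surface, if the arm or the gripper's body presses on something with over 40 N, if the wrist force passes 120 N, or if a joint passes its speed limit or range.

## Working session

There is one attempt and no reset: what is moved stays moved. The work goes in short steps, Python scripts to look and compute and a tool call to move; the robot and the scene stay as the last step left them, time stands still between calls to the robot, and variables do not carry over. Pictures are saved under pics/ and viewed, and the job is handed in when it is done.

Besides the shell and the picture viewer there is one more tool, called after "Call:" as name(argument=value, ...), one argument or row to a line, values as JSON. drive_tool: Moves the arm, as the interface text tells. Its arguments: {"type":"object","properties":{"plan":{"type":"string"},"grip_force":{"type":"number"}},"required":["plan"]}

```bash
ls; mkdir -p pics; python3 - <<'E'
from workcell import monitor,cams,job,env
import cv2,numpy as np
s=monitor.get_state();print(s)
for n in("scene","top"):
    p,d=cams.read_camera(n);cv2.imwrite(f"pics/{n}0.png",p[:,:,::-1]);np.save(f"{n}0.npy",d)
    c=cams.calibration(n);print(n,c)
E
```

```text
pics
{'clock': 0.0, 'joint_pos': array([-1.37763184e+00,  3.14009145e-01,  4.49707773e-02,  1.30362011e+00,
        5.04640551e-05,  1.43118256e+00]), 'qvel': array([ 0.0007234 , -0.00150488,  0.00024017, -0.00109307, -0.00254793,
        0.00190816]), 'tau': array([-3.57723638e-04, -4.80625463e+01,  2.98535067e+01,  1.92455063e-02,
       -1.04678088e-04, -5.73888371e-06]), 'tcp_pos': array([ 0.18773883, -0.54297867,  0.25240052]), 'orientation': array([ 0.57637143, -0.57543972,  0.4107488 , -0.40981768]), 'wrist_force': array([-0.73278784,  0.45300625,  0.28107389]), 'ft_torque': array([-0.02486499, -0.02445499, -0.00193722]), 'finger_gap': 0.08518925205097021}
scene {'fx': 544.1110662558631, 'fy': 544.1110662558631, 'cx': 278.2655959941095, 'cy': 205.54610112042698, 'D': array([-0.19142417,  0.        ,  0.        ,  0.        ,  0.        ]), 'R': array([[-0.83234585, -0.55422029, -0.00634425],
       [-0.2535534 ,  0.39092321, -0.88481056],
       [ 0.49286008, -0.73485979, -0.46590775]]), 't': array([0.44379921, 0.20854187, 1.01638214])}
top {'fx': 408.0575689189347, 'fy': 408.0575689189347, 'cx': 279.8234579625023, 'cy': 204.29710409155186, 'D': array([-0.00564995,  0.        ,  0.        ,  0.        ,  0.        ]), 'R': array([[ 0.01555258, -0.99938277,  0.03149903],
       [-0.98687531, -0.02040686, -0.16018949],
       [ 0.16073341, -0.02859426, -0.98658357]]), 't': array([0.03156627, 0.52990695, 0.93251534])}
```

View pics/scene0.png

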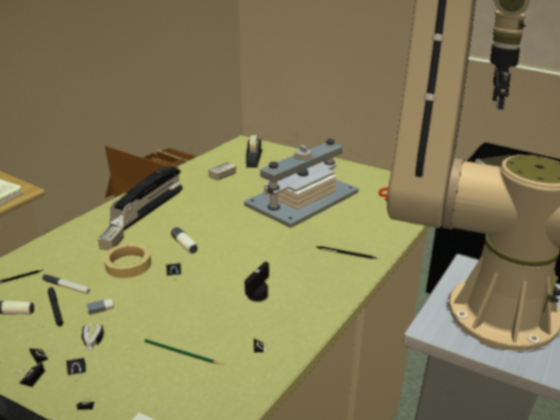

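View pics/top0.png

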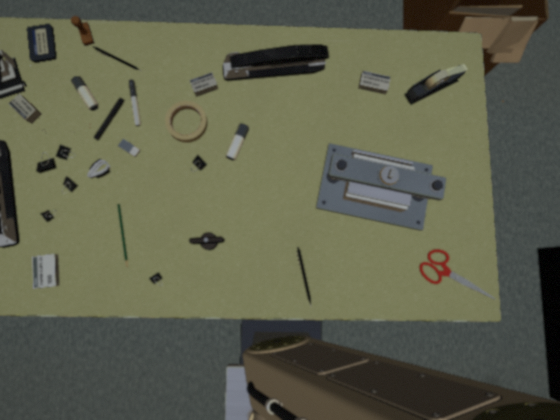

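```bash
cat > h.py <<'E'
import numpy as np,cv2
from workcell import monitor,cams,job,env
from scipy.spatial.transform import Rotation as Ro
def cloud(n,d):
    c=cams.calibration(n);K=np.array([[c['fx'],0,c['cx']],[0,c['fy'],c['cy']],[0,0,1]])
    h,w=d.shape;u,v=np.meshgrid(np.arange(w,dtype=float),np.arange(h,dtype=float))
    q=cv2.undistortPoints(np.stack([u.ravel(),v.ravel()],1)[:,None],K,c['D'])[:,0].reshape(h,w,2)
    P=np.dstack([q[...,0]*d,q[...,1]*d,d]);return (P-c['t'])@c['R']   # R^T(P-t)
def ray(n,u,v,z):
    c=cams.calibration(n);K=np.array([[c['fx'],0,c['cx']],[0,c['fy'],c['cy']],[0,0,1]])
    q=cv2.undistortPoints(np.array([[[u,v]]],float),K,c['D'])[0,0]
    o=-c['R'].T@c['t'];r=c['R'].T@np.array([*q,1]);return o+r*(z-o[2])/r[2]
def proj(n,X):
    c=cams.calibration(n);K=np.array([[c['fx'],0,c['cx']],[0,c['fy'],c['cy']],[0,0,1]])
    return cv2.projectPoints(np.atleast_2d(X).astype(float),cv2.Rodrigues(c['R'])[0],c['t'],K,c['D'])[0][:,0]
def st(s=None):
    s=s or monitor.get_state();q=s['orientation'];R=Ro.from_quat(np.r_[q[1:],q[0]]).as_matrix()
    print('t',s['clock'],'p',s['tcp_pos'].round(4),'\nx',R[:,0].round(4),'y',R[:,1].round(4),'z',R[:,2].round(4),'\nF',s['wrist_force'].round(2),'M',s['ft_torque'].round(3),'gap',round(s['finger_gap'],4),'j',s['joint_pos'].round(2));return s,R
E
python3 - <<'E'
from h import *
def crop(n,x,y,w,h,k,o):
    p=cv2.imread(f"pics/{n}0.png")[y:y+h,x:x+w];cv2.imwrite(o,cv2.resize(p,None,fx=k,fy=k,interpolation=cv2.INTER_CUBIC))
crop('top',180,215,56,50,10,'pics/a.png');crop('top',310,135,140,100,5,'pics/b.png')
crop('scene',235,250,50,60,10,'pics/c.png');crop('scene',240,130,125,95,6,'pics/d.png')
for n in('top','scene'):
    d=np.load(f"{n}0.npy");P=cloud(n,d)
    m=(P[...,2]>0.012)&(P[...,2]<0.075)&(d>0);
    if n=='top': m[:215]=0;m[265:]=0;m[:,:180]=0;m[:,236:]=0
    else: m[:250]=0;m[310:]=0;m[:,:235]=0;m[:,285:]=0
    Q=P[m];print(n,len(Q),Q.min(0),Q.max(0))
    hi=Q[Q[:,2]>0.045];xy=hi[:,:2];c=xy.mean(0);w,v=np.linalg.eigh(np.cov((xy-c).T));print('bar',c,v[:,1],np.sqrt(w),np.percentile((xy-c)@v,[2,98],axis=0))
    # press top
    m=(P[...,2]>0.10)&(P[...,2]<0.17)&(d>0)
    if n=='top': m[:130]=0;m[235:]=0;m[:,:310]=0;m[:,450:]=0
    else: m[:125]=0;m[220:]=0;m[:,:240]=0;m[:,350:]=0
    Q=P[m];print(len(Q))
    b=Q[(Q[:,2]>.115)&(Q[:,2]<.130)];xy=b[:,:2];c=xy.mean(0);r=cv2.minAreaRect(xy.astype(np.float32)*1000);print('beam',c,np.median(b[:,2]),r)
    hi=Q[Q[:,2]>0.1315];print(np.c_[hi*1000, np.argwhere(m)[Q[:,2]>0.1315][:,::-1]].round(0)[::3])
E
```

```text
top 363 [0.42068008 0.17204677 0.01649322] [0.46141775 0.24951483 0.06463156]
bar [0.43989448 0.21100436] [-0.06225246  0.99806043] [0.00404448 0.02200404] [[-0.00694056 -0.03718693]
 [ 0.0063188   0.03594382]]
2850
beam [ 0.58280926 -0.19316385] 0.12464481741103625 ((585.1057739257812, -195.7278594970703), (262.44708251953125, 53.591156005859375), 79.1297378540039)
[[ 615.  -85.  139.  339.  160.]
 [ 615.  -91.  140.  342.  160.]
 [ 611.  -82.  143.  338.  161.]
 [ 612.  -89.  141.  341.  161.]
 [ 612.  -95.  141.  344.  161.]
 [ 610.  -82.  141.  338.  162.]
 [ 610.  -88.  142.  341.  162.]
 [ 610.  -96.  139.  344.  162.]
 [ 607.  -80.  141.  337.  163.]
 [ 607.  -86.  142.  340.  163.]
 [ 608.  -93.  141.  343.  163.]
 [ 608. -100.  141.  346.  163.]
 [ 606.  -82.  139.  338.  164.]
 [ 606.  -89.  138.  341.  164.]
 [ 606.  -96.  139.  344.  164.]
 [ 604.  -78.  136.  336.  165.]
 [ 603.  -84.  141.  339.  165.]
 [ 603.  -91.  141.  342.  165.]
 [ 603.  -97.  141.  345.  165.]
 [ 601.  -80.  139.  337.  166.]
 [ 601.  -87.  140.  340.  166.]
 [ 600.  -93.  143.  343.  166.]
 [ 60
[... 6829 characters left out ...]
 156.]
 [ 566. -186.  133.  308.  156.]
 [ 612.  -93.  141.  272.  161.]
 [ 609. -102.  139.  275.  161.]
 [ 609.  -89.  141.  272.  162.]
 [ 600.  -88.  143.  275.  162.]
 [ 614.  -82.  140.  269.  163.]
 [ 606.  -84.  141.  272.  163.]
 [ 602.  -90.  140.  275.  163.]
 [ 611.  -78.  139.  269.  164.]
 [ 603.  -79.  141.  272.  164.]
 [ 598.  -85.  140.  275.  164.]
 [ 612.  -79.  136.  269.  165.]
 [ 603.  -79.  138.  272.  165.]
 [ 599.  -85.  137.  275.  165.]
 [ 612.  -79.  134.  269.  166.]
 [ 603.  -79.  136.  272.  166.]
 [ 598.  -85.  134.  275.  166.]
 [ 608.  -77.  132.  270.  167.]
 [ 602.  -81.  132.  273.  167.]
 [ 597.  -87.  132.  276.  167.]
 [ 597.  -75.  133.  273.  168.]]
```

```bash
python3 - <<'E'
import cv2,numpy as np
a=cv2.imread('pics/a.png');c=cv2.imread('pics/c.png')
h=500;im=np.hstack([cv2.resize(a,(480,430)),np.zeros((430,0,3),np.uint8)])
c=cv2.resize(c,(300,360));W=np.zeros((430,790,3),np.uint8);W[:430,:480]=a=cv2.resize(a,(480,430));W[:360,490:790]=c
cv2.imwrite('pics/ac.png',np.clip(W*1.8,0,255).astype(np.uint8))
E
```

```text
(no output)
```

View pics/ac.png

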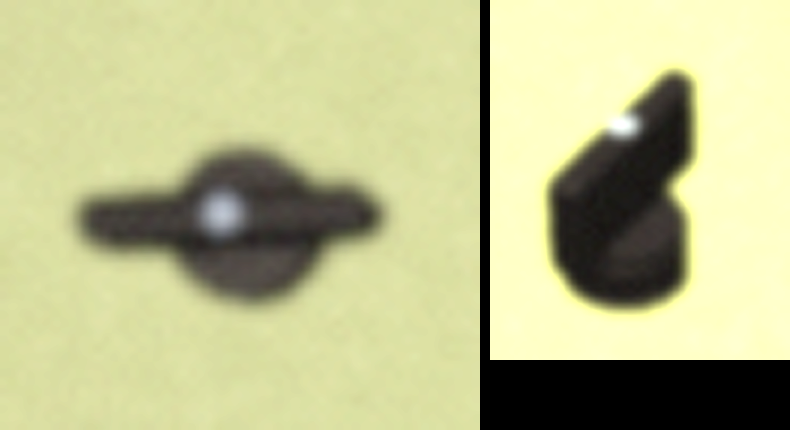

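View pics/b.png

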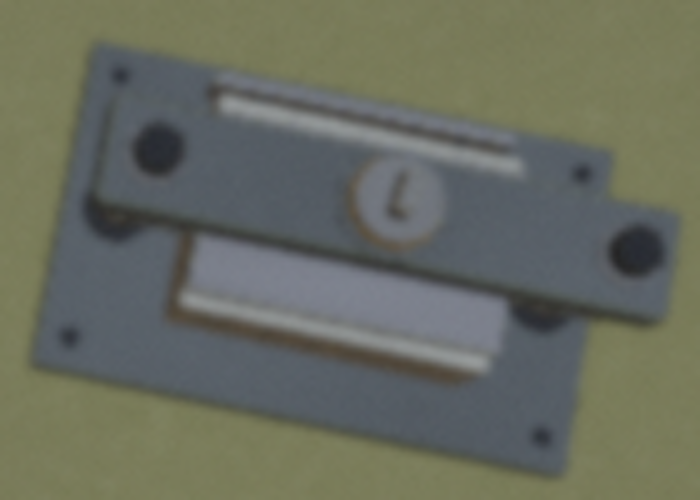

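View pics/d.png

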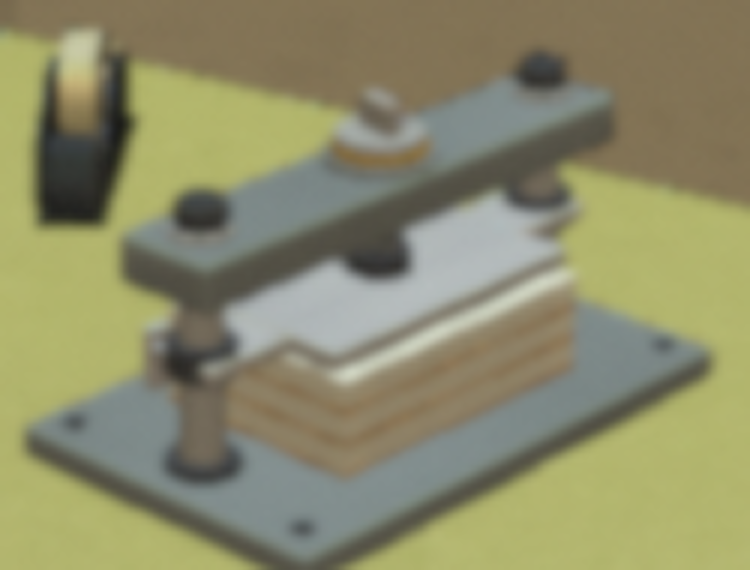

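```bash
python3 - <<'E'
from h import *
for n in('top','scene'):
    d=np.load(f"{n}0.npy");P=cloud(n,d)
    m=(np.hypot(P[...,0]-.5845,P[...,1]+.195)<.03)&(d>0)&(P[...,2]>.1315)
    Q=P[m]; sh=Q[(Q[:,2]<.1425)]
    print(n,'shoulder z',np.median(sh[:,2]),'rect',cv2.minEnclosingCircle((sh[:,:2]*1000).astype(np.float32)),len(Q))
    t=Q[Q[:,2]>.147];print((t*1000).round(1).tolist())
    c=t[:,:2].mean(0);w,v=np.linalg.eigh(np.cov((t[:,:2]-c).T));print(c,v[:,1],np.degrees(np.arctan2(v[1,1],v[0,1])),np.sqrt(w),np.median(t[:,2]))
    p=cv2.imread(f"pics/{n}0.png");x,y=proj(n,[.5845,-.195,.15])[0].astype(int);p=p[y-16:y+16,x-20:x+20]
    cv2.imwrite(f"pics/t_{n}.png",np.clip(1.5*cv2.resize(p,None,fx=9,fy=9,interpolation=cv2.INTER_CUBIC),0,255).astype(np.uint8)); print(x,y)
a=cv2.imread('pics/t_top.png');b=cv2.imread('pics/t_scene.png');cv2.imwrite('pics/t.png',np.hstack([a,b]))
# handle hub top: circle
d=np.load("top0.npy");P=cloud('top',d);m=np.zeros_like(d,bool);m[215:265,180:236]=1;m&=(P[...,2]>.017)&(P[...,2]<.032);Q=P[m]
print(len(Q),np.median(Q[:,2]),cv2.minEnclosingCircle((Q[:,:2]*1000).astype(np.float32)),cv2.minAreaRect((Q[:,:2]*1000).astype(np.float32)))
E
```

```text
top shoulder z 0.13731305852457645 rect ((586.9464111328125, -195.16070556640625), 23.38813018798828) 284
[[594.4, -196.1, 149.8], [593.8, -197.5, 152.3], [593.9, -199.7, 152.1], [591.4, -195.1, 152.8], [590.9, -196.6, 154.9], [591.2, -199.1, 153.8], [591.3, -201.4, 153.5], [589.2, -192.9, 152.4], [588.8, -194.6, 154.1], [588.7, -196.5, 154.8], [588.7, -198.6, 155.1], [588.2, -192.3, 147.2], [587.5, -193.5, 150.4], [586.7, -194.6, 153.8], [586.5, -196.6, 154.5], [586.6, -198.8, 154.5], [585.9, -192.0, 147.8], [584.5, -192.4, 153.6], [584.5, -194.7, 153.5], [585.2, -197.6, 151.1], [584.7, -199.0, 153.4], [582.9, -191.1, 150.8], [582.4, -192.5, 153.1], [582.2, -194.5, 153.9], [581.8, -196.1, 155.6], [581.0, -191.4, 149.6], [580.3, -192.6, 152.6], [579.6, -193.8, 155.7], [580.2, -196.7, 153.5], [577.9, -190.3, 152.9], [577.6, -192.0, 154.3], [577.6, -194.2, 154.5], [577.6, -196.1, 155.1], [576.6, -191.3, 149.3], [576.4, -193.2, 150.4], [575.6, -194.3, 154.0], [574.1, -195.2, 150.7]]
[ 0.58448821 -0.19499969] [-0.95786704  0.287212  ] 163.30888387027554 [0.00226041 0.00588745] 0.15346486
[... 282 characters left out ...]
, 151.7], [580.3, -189.8, 155.4], [579.8, -193.8, 154.2], [577.4, -194.6, 154.4], [593.4, -191.8, 149.2], [589.5, -190.4, 150.5], [585.9, -189.2, 151.7], [583.2, -189.6, 152.1], [582.1, -192.9, 151.3], [577.8, -190.5, 153.0], [575.8, -192.0, 152.9], [582.5, -188.7, 149.9], [581.4, -191.6, 149.1], [579.4, -193.2, 149.0], [577.8, -195.6, 148.6], [580.1, -189.7, 147.3], [577.8, -190.7, 147.5]]
[ 0.58389374 -0.19211495] [-0.99965903  0.02611181] 178.50373342585948 [0.0022252  0.00551223] 0.15168362473577893
303 147
135 0.02452782093811536 ((437.27752685546875, 207.46878051757812), 35.8129768371582) ((437.7840881347656, 207.17640686035156), (59.5327262878418, 41.1303825378418), 64.55789184570312)
```

View pics/t.png

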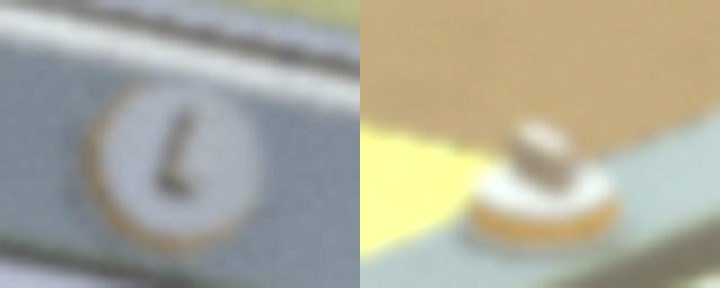

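```bash
cat >> h.py <<'E'
def plan(goal,yaw,g=1,step=55,astep=9.5):
    """straight path to goal xyz with tool-x yaw (deg), y down; prints rows"""
    s,R=st();p=s['tcp_pos'].copy();goal=np.array(goal)
    yw=np.radians(yaw);x=np.array([np.cos(yw),np.sin(yw),0]);y=np.array([0,0,-1.]);G=np.c_[x,y,np.cross(x,y)]
    rv=(Ro.from_matrix(R.T@G)).as_rotvec(degrees=True);n=int(max(np.ceil(np.linalg.norm(goal-p)*1000/step),np.ceil(np.abs(rv).max()/astep),1))
    print('dist',(goal-p).round(4),'rv',rv.round(2),'n',n)
    rows=[]
    for i in range(n):
        Rc=R@Ro.from_rotvec(rv*i/n,degrees=True).as_matrix();sh=Rc.T@(goal-p)/n*1000
        rows.append(' '.join([f'{g:g}']+[f'{v:.1f}' for v in np.r_[sh,rv/n]]))
    for i in range(0,n,8):print('; '.join(rows[i:i+8]))
E
python3 - <<'E'
from h import *
print(ray('top',205.8,239.8,.06),ray('top',205.8,239.8,.058)); print(ray('scene',235+(622-490)/6,250+125/6,.06))
plan([.42,-.1,.25],-30)
E
```

```text
[0.44014115 0.21063562 0.06      ] [0.44028432 0.21093568 0.058     ]
[0.44115888 0.21181703 0.06      ]
t 0.1 p [ 0.1877 -0.543   0.2525] 
x [ 0.3267 -0.9451 -0.0017] y [-3.0e-04  1.7e-03 -1.0e+00] z [9.451e-01 3.267e-01 2.000e-04] 
F [-0.2   0.01 -0.2 ] M [-0.009 -0.002  0.023] gap 0.0853 j [-1.38  0.31  0.05  1.3  -0.    1.43]
dist [ 0.2323  0.443  -0.0025] rv [ -0.05 -40.93  -0.09] n 10
1 -34.3 0.3 36.4 -0.0 -4.1 -0.0; 1 -31.6 0.3 38.8 -0.0 -4.1 -0.0; 1 -28.7 0.3 40.9 -0.0 -4.1 -0.0; 1 -25.8 0.3 42.9 -0.0 -4.1 -0.0; 1 -22.6 0.3 44.6 -0.0 -4.1 -0.0; 1 -19.4 0.3 46.1 -0.0 -4.1 -0.0; 1 -16.0 0.3 47.4 -0.0 -4.1 -0.0; 1 -12.6 0.3 48.4 -0.0 -4.1 -0.0
1 -9.1 0.3 49.2 -0.0 -4.1 -0.0; 1 -5.6 0.3 49.7 -0.0 -4.1 -0.0
```

Call:
drive_tool(
  plan="1 -34 0 36 0 -4 0; 1 -32 0 39 0 -4 0; 1 -29 0 41 0 -4 0; 1 -26 0 43 0 -4 0; 1 -23 0 45 0 -4 0; 1 -19 0 46 0 -4 0; 1 -16 0 47 0 -4 0; 1 -13 0 48 0 -4 0",
  grip_force=60,
)

```text
clock: 1.1
tcp_pos: [0.3751, -0.1796, 0.2496]
orientation: [0.67, -0.666, 0.233, -0.231]
wrist_force: [1.2, -0.4, -0.7]
finger_gap: 0.0851
```

```bash
python3 - <<'E'
from h import *
plan([.44,.211,.15],3.5)
E
```

```text
t 1.1 p [ 0.3751 -0.1796  0.2496] 
x [ 0.7844 -0.6203 -0.0052] y [-0.0017  0.0063 -1.    ] z [0.6203 0.7843 0.0039] 
F [ 1.22 -0.36 -0.67] M [-0.048 -0.085 -0.065] gap 0.0851 j [-0.64  0.01 -0.33  1.24  0.    1.6 ]
dist [ 0.0649  0.3906 -0.0996] rv [ -0.32 -41.84  -0.2 ] n 8
1 -23.9 12.7 43.3 -0.0 -5.2 -0.0; 1 -19.8 12.7 45.3 -0.0 -5.2 -0.0; 1 -15.6 12.7 46.9 -0.0 -5.2 -0.0; 1 -11.3 12.6 48.1 -0.0 -5.2 -0.0; 1 -6.9 12.6 49.0 -0.0 -5.2 -0.0; 1 -2.4 12.5 49.4 -0.0 -5.2 -0.0; 1 2.1 12.5 49.4 -0.0 -5.2 -0.0; 1 6.6 12.5 49.0 -0.0 -5.2 -0.0
```

Call:
drive_tool(
  plan="1 -24 12 43 0 -5.2 0; 1 -20 13 45 0 -5.2 0; 1 -15.6 12.5 47 0 -5.2 0; 1 -11 12.5 48 0 -5.2 0; 1 -7 12.5 49 0 -5.2 0; 1 -2.4 12.5 49 0 -5.2 0; 1 2 12.5 49 0 -5.2 0; 1 7 12.5 49 0 -5.2 0",
)

```text
clock: 2.1
tcp_pos: [0.4369, 0.2234, 0.1484]
orientation: [0.708, -0.705, -0.029, 0.028]
wrist_force: [1.3, 0.1, 0.3]
finger_gap: 0.0854
```

```bash
python3 - <<'E'
from h import *
plan([.440,.211,.11],3.5)
E
```

```text
t 2.1 p [0.4369 0.2234 0.1484] 
x [0.9967 0.0815 0.0012] y [ 8.0e-04  4.6e-03 -1.0e+00] z [-0.0815  0.9967  0.0045] 
F [1.33 0.07 0.31] M [-0.001 -0.044  0.002] gap 0.0854 j [ 0.31  0.21 -0.36  1.    0.    1.8 ]
dist [ 0.0031 -0.0124 -0.0384] rv [-0.26  1.18  0.06] n 1
1 2.0 38.3 -12.8 -0.3 1.2 0.1
```

Call:
drive_tool(
  plan="1 2 38 -13 -0.3 1.2 0; 1 0 0 0 0 0 0; 1 0 0 0 0 0 0",
)

```text
clock: 2.48
tcp_pos: [0.4394, 0.2147, 0.1091]
orientation: [-0.707, 0.707, 0.024, -0.024]
wrist_force: [0.2, -0.2, -0.3]
finger_gap: 0.085
```

```bash
python3 - <<'E'
from h import *
plan([.440,.211,.051],3.5)
p,d=cams.read_camera('top');cv2.imwrite('pics/g1.png',p[:,:,::-1])
E
```

```text
t 2.475 p [0.4394 0.2147 0.1091] 
x [ 9.977e-01  6.830e-02 -2.000e-04] y [-2.e-04 -1.e-04 -1.e+00] z [-6.830e-02  9.977e-01 -1.000e-04] 
F [ 0.21 -0.17 -0.27] M [-0.032 -0.022  0.02 ] gap 0.085 j [ 0.29  0.24 -0.42  0.91 -0.    1.79]
dist [ 0.0006 -0.0037 -0.0581] rv [ 0.01  0.41 -0.01] n 2
1 0.2 29.0 -1.9 0.0 0.2 -0.0; 1 0.2 29.0 -1.9 0.0 0.2 -0.0
```

View pics/g1.png

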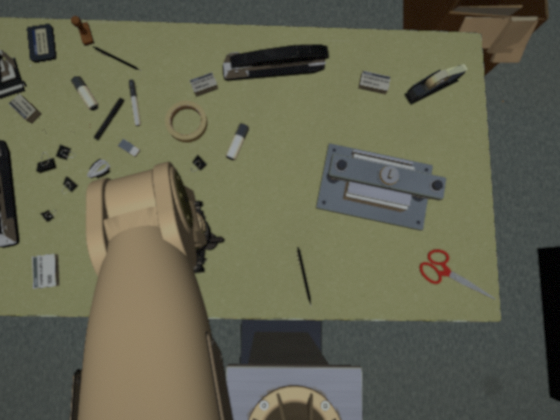

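Call:
drive_tool(
  plan="1 0 28 -2 0 0.2 0; 1 0 28 -2 0 0.2 0; 1 0 0 0 0 0 0; 1 0 0 0 0 0 0",
)

```text
clock: 3.02
tcp_pos: [0.4442, 0.21, 0.0584]
orientation: [0.708, -0.706, -0.023, 0.017]
wrist_force: [-0.4, -0.3, -0.4]
finger_gap: 0.0854
```

```bash
python3 - <<'E'
from h import *
plan([.440,.211,.0525],3.5)
p,d=cams.read_camera('scene');cv2.imwrite('pics/g2.png',cv2.resize(p[190:340,180:360,::-1],None,fx=4,fy=4))
E
```

```text
t 3.025 p [0.4442 0.21   0.0584] 
x [0.9983 0.057  0.0094] y [ 0.0093  0.0031 -1.    ] z [-0.0571  0.9984  0.0025] 
F [-0.37 -0.32 -0.43] M [-0.007 -0.015  0.057] gap 0.0854 j [ 0.28  0.3  -0.49  0.77  0.    1.79]
dist [-0.0042  0.001  -0.0059] rv [-0.14 -0.23  0.54] n 1
1 -4.1 5.9 1.2 -0.1 -0.2 0.5
```

View pics/g2.png

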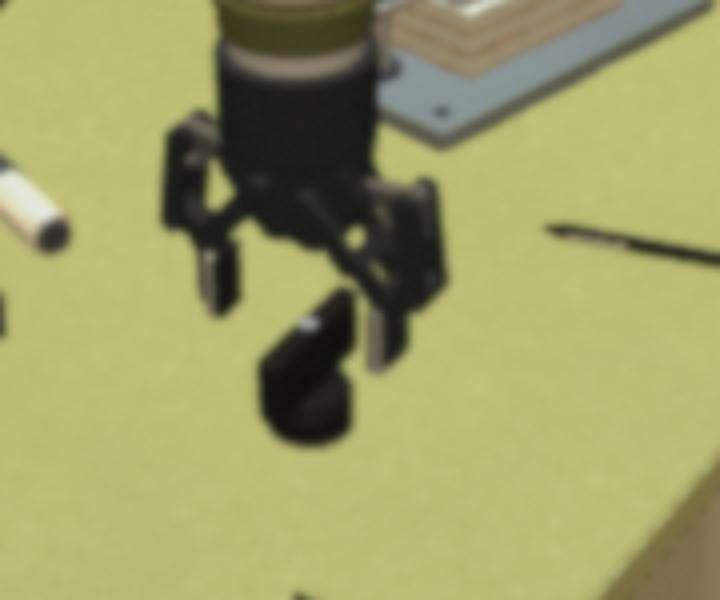

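Call:
drive_tool(
  plan="1 -4.1 5.7 1.2 -0.1 -0.2 0.5; 1 0 0 0 0 0 0; 1 0 0 0 0 0 0",
)

```text
clock: 3.45
tcp_pos: [0.4412, 0.2116, 0.0546]
orientation: [0.707, -0.706, -0.023, 0.02]
wrist_force: [0.6, -0.2, 0.2]
finger_gap: 0.0858
```

```bash
python3 - <<'E'
from h import *
plan([.440,.211,.0525],3.5)
E
```

```text
t 3.45 p [0.4412 0.2116 0.0546] 
x [0.9981 0.0609 0.0038] y [ 0.0037  0.0018 -1.    ] z [-0.0609  0.9981  0.0015] 
F [ 0.62 -0.21  0.17] M [ 0.012  0.027 -0.016] gap 0.0858 j [ 0.28  0.3  -0.49  0.77  0.    1.79]
dist [-0.0012 -0.0006 -0.0021] rv [-0.09 -0.01  0.22] n 1
1 -1.2 2.1 -0.5 -0.1 -0.0 0.2
```

Call:
drive_tool(
  plan="1 -1.5 3 -0.6 0 0 0.3; -1 0 0 0 0 0 0; -1 0 0 0 0 0 0; -1 0 0 0 0 0 0; -1 0 0 0 0 0 0; -1 0 0 0 0 0 0; -1 0 0 0 0 0 0; -1 0 0 0 0 0 0",
  grip_force=80,
)

```text
clock: 4.45
tcp_pos: [0.4397, 0.211, 0.0515]
orientation: [0.707, -0.706, -0.021, 0.022]
wrist_force: [0.0, -0.1, 0.8]
finger_gap: 0.0127
```

```bash
python3 - <<'E'
from h import *
plan([.440,.211,.20],3.5,-1)
p,d=cams.read_camera('scene');cv2.imwrite('pics/g3.png',cv2.resize(p[190:340,180:360,::-1],None,fx=4,fy=4))
E
```

```text
t 4.45 p [0.4397 0.211  0.0515] 
x [ 0.9981  0.0611 -0.0016] y [-0.0017  0.0015 -1.    ] z [-0.061   0.9981  0.0016] 
F [ 0.01 -0.09  0.77] M [-0.027 -0.005 -0.009] gap 0.0127 j [ 0.28  0.31 -0.5   0.77  0.    1.79]
dist [0.0003 0.     0.1485] rv [-0.09  0.   -0.09] n 3
-1 0.0 -49.5 0.1 -0.0 0.0 -0.0; -1 0.0 -49.5 0.1 -0.0 0.0 -0.0; -1 0.1 -49.5 0.0 -0.0 0.0 -0.0
```

View pics/g3.png

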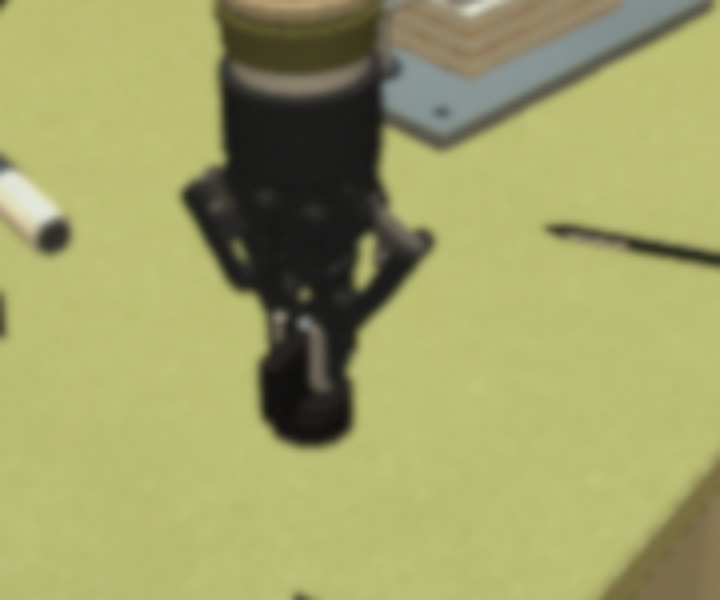

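Call:
drive_tool(
  plan="-1 0 -20 0 0 0 0; -1 0 -50 0 0 0 0; -1 0 -60 0 0 0 0; -1 0 -60 0 0 0 0; -1 0 -10 0 0 0 0; -1 0 0 0 0 0 0",
)

```text
clock: 5.25
tcp_pos: [0.4374, 0.2098, 0.2534]
orientation: [-0.706, 0.707, 0.018, -0.025]
wrist_force: [0.1, 0.3, -2.1]
finger_gap: 0.0124
```

```bash
python3 - <<'E'
from h import *
plan([.5845,-.195,.25],73,-1,step=40,astep=7)
E
```

```text
t 5.25 p [0.4374 0.2098 0.2534] 
x [ 0.9981  0.0609 -0.0103] y [-0.0102 -0.0011 -0.9999] z [-6.090e-02  9.981e-01 -5.000e-04] 
F [ 0.08  0.27 -2.11] M [-0.055  0.005 -0.017] gap 0.0124 j [ 0.28  0.15 -0.17  1.27  0.    1.79]
dist [ 0.1471 -0.4048 -0.0034] rv [ -0.33 -69.51  -0.53] n 11
-1 11.1 0.2 -37.5 -0.0 -6.3 -0.0; -1 6.9 0.2 -38.5 -0.0 -6.3 -0.0; -1 2.6 0.3 -39.1 -0.0 -6.3 -0.0; -1 -1.7 0.3 -39.1 -0.0 -6.3 -0.0; -1 -6.0 0.3 -38.7 -0.0 -6.3 -0.0; -1 -10.2 0.3 -37.8 -0.0 -6.3 -0.0; -1 -14.3 0.3 -36.4 -0.0 -6.3 -0.0; -1 -18.2 0.3 -34.7 -0.0 -6.3 -0.0
-1 -21.9 0.3 -32.4 -0.0 -6.3 -0.0; -1 -25.4 0.3 -29.8 -0.0 -6.3 -0.0; -1 -28.5 0.3 -26.8 -0.0 -6.3 -0.0
```

Call:
drive_tool(
  plan="-1 11 0 -37.5 0 -6.3 -0.3; -1 7 0 -38.5 0 -6.3 -0.3; -1 2.6 0 -39 0 -6.3 0; -1 -1.7 0 -39 0 -6.3 0; -1 -6 0 -38.7 0 -6.3 0; -1 -10 0 -38 0 -6.3 0; -1 -14 0 -36 0 -6.3 0; -1 -18 0 -35 0 -6.3 0",
)

```text
clock: 6.25
tcp_pos: [0.5415, -0.0878, 0.23]
orientation: [0.631, -0.618, -0.322, 0.341]
wrist_force: [0.3, -0.0, -2.0]
finger_gap: 0.0126
```

```bash
python3 - <<'E'
from h import *
plan([.5845,-.195,.245],73,-1,step=40,astep=7)
E
```

```text
t 6.25 p [ 0.5415 -0.0878  0.23  ] 
x [ 0.5601  0.8283 -0.0145] y [-0.0329  0.0047 -0.9994] z [-0.8278  0.5603  0.0298] 
F [ 0.29 -0.01 -2.01] M [ 0.055 -0.143 -0.01 ] gap 0.0126 j [-0.3   0.3  -0.04  1.27 -0.01  0.29]
dist [ 0.043  -0.1072  0.015 ] rv [ -1.82 -17.08  -0.57] n 3
-1 -21.6 -5.6 -31.7 -0.6 -5.7 -0.2; -1 -24.7 -5.4 -29.5 -0.6 -5.7 -0.2; -1 -27.5 -5.2 -26.9 -0.6 -5.7 -0.2
```

Call:
drive_tool(
  plan="-1 -21 -8 -31 -0.8 -5.7 -0.2; -1 -25 -6 -29.5 -0.6 -5.7 -0.2; -1 -26 -5 -27 -0.6 -5.7 -0.2; -1 0 0 0 0 0 0; -1 0 0 0 0 0 0",
)

```text
clock: 6.88
tcp_pos: [0.581, -0.1968, 0.2314]
orientation: [0.574, -0.561, -0.419, 0.426]
wrist_force: [0.0, 0.1, -1.0]
finger_gap: 0.0129
```

```bash
python3 - <<'E'
from h import *
plan([.5845,-.195,.225],73,-1,step=40,astep=7)
E
```

```text
t 6.875 p [ 0.581  -0.1968  0.2314] 
x [0.2865 0.9581 0.0033] y [-0.0187  0.0091 -0.9998] z [-0.9579  0.2864  0.0205] 
F [ 0.05  0.09 -1.  ] M [-0.009  0.003 -0.027] gap 0.0129 j [-0.46  0.41  0.14  1.32 -0.   -0.17]
dist [ 0.0035  0.0018 -0.0064] rv [-1.18  0.35  0.19] n 1
-1 2.7 6.3 -2.9 -1.2 0.4 0.2
```

Call:
drive_tool(
  plan="-1 2.7 7 -3.5 -1.2 0.4 0.2; -1 0 0 0 0 0 0; -1 0 0 0 0 0 0",
)

```text
clock: 7.25
tcp_pos: [0.5829, -0.1918, 0.2212]
orientation: [0.57, -0.566, -0.42, 0.422]
wrist_force: [0.3, 0.1, -2.0]
finger_gap: 0.0124
```

```bash
python3 - <<'E'
from h import *
plan([.5845,-.195,.22],73,-1,step=40,astep=7)
p,d=cams.read_camera('scene');cv2.imwrite('pics/g4.png',cv2.resize(p[80:220,230:390,::-1],None,fx=4,fy=4,interpolation=2))
E
```

```text
t 7.25 p [ 0.5829 -0.1918  0.2212] 
x [0.2918 0.9565 0.001 ] y [-0.0055  0.0027 -1.    ] z [-0.9565  0.2918  0.006 ] 
F [ 0.33  0.15 -2.04] M [-0.004  0.083 -0.01 ] gap 0.0124 j [-0.45  0.4   0.1   1.27  0.   -0.15]
dist [ 0.0016 -0.0032 -0.0012] rv [-0.35  0.03  0.06] n 1
-1 -2.6 1.2 -2.5 -0.3 0.0 0.1
```

View pics/g4.png

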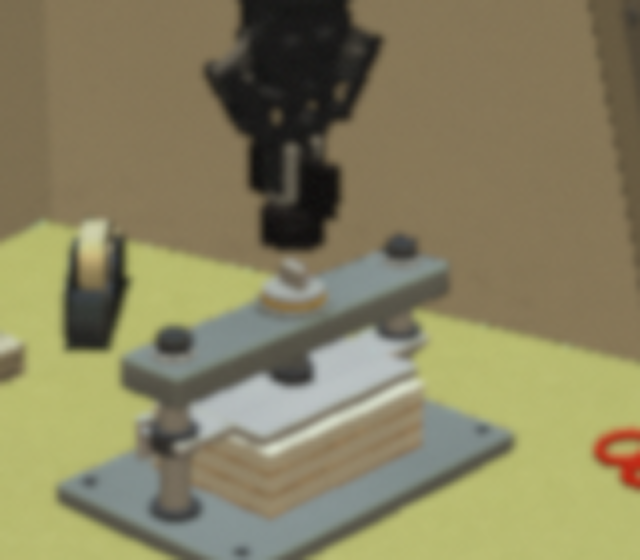

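Call:
drive_tool(
  plan="-1 -2.8 5 -2.6 -0.3 0 0.1; -1 0 4 0 0 0 0; -1 0 0 0 0 0 0; -1 0 0 0 0 0 0",
)

```text
clock: 7.8
tcp_pos: [0.5847, -0.1954, 0.212]
orientation: [-0.568, 0.568, 0.421, -0.421]
wrist_force: [0.2, -0.4, -1.6]
finger_gap: 0.0129
```

```bash
python3 - <<'E'
from h import *
plan([.5845,-.195,.2],73,-1,step=40,astep=7)
E
```

```text
t 7.8 p [ 0.5847 -0.1954  0.212 ] 
x [ 2.917e-01  9.565e-01 -9.000e-04] y [-3.e-04 -9.e-04 -1.e+00] z [-0.9565  0.2917  0.    ] 
F [ 0.15 -0.44 -1.62] M [-0.045  0.022  0.012] gap 0.0129 j [-0.45  0.41  0.08  1.24 -0.   -0.16]
dist [-0.0002  0.0004 -0.012 ] rv [-0.    0.04 -0.05] n 1
-1 0.3 12.0 0.3 -0.0 0.0 -0.1
```

Aligned. Descend gently.

Call:
drive_tool(
  plan="-1 0 4 0 0 0 0; -1 0 4 0 0 0 0; -1 0 3 0 0 0 0",
)

```text
clock: 8.18
tcp_pos: [0.5849, -0.1955, 0.2007]
orientation: [-0.568, 0.569, 0.421, -0.421]
wrist_force: [-0.9, -0.1, -1.5]
finger_gap: 0.0127
```

```bash
python3 -c "
from h import *
st()"
```

```text
t 8.175 p [ 0.5849 -0.1955  0.2007] 
x [ 0.2918  0.9565 -0.0011] y [ 2.0e-04 -1.2e-03 -1.0e+00] z [-9.565e-01  2.918e-01 -6.000e-04] 
F [-0.86 -0.07 -1.46] M [-0.     0.004 -0.045] gap 0.0127 j [-0.45  0.41  0.06  1.22 -0.   -0.16]
```

Call:
drive_tool(
  plan="-1 0 2 0 0 0 0; -1 0 2 0 0 0 0",
)

```text
clock: 8.43
tcp_pos: [0.5848, -0.1955, 0.1961]
orientation: [-0.568, 0.569, 0.42, -0.421]
wrist_force: [-0.4, -0.0, -0.0]
finger_gap: 0.0129
```

```bash
python3 -c "
from h import *
st()"
```

```text
t 8.425 p [ 0.5848 -0.1955  0.1961] 
x [ 0.2918  0.9565 -0.001 ] y [-2.e-04 -1.e-03 -1.e+00] z [-9.565e-01  2.918e-01 -1.000e-04] 
F [-0.4  -0.04 -0.01] M [-0.108 -0.044 -0.008] gap 0.0129 j [-0.45  0.41  0.05  1.21 -0.   -0.16]
```

Call:
drive_tool(
  plan="-1 0 1.5 0 0 0 0; -1 0 1.5 0 0 0 0",
)

```text
clock: 8.68
tcp_pos: [0.5848, -0.1959, 0.1932]
orientation: [-0.568, 0.569, 0.42, -0.421]
wrist_force: [-0.2, -0.7, -2.8]
finger_gap: 0.0131
```

```bash
python3 -c "
from h import *
st()"
```

```text
t 8.675 p [ 0.5848 -0.1959  0.1932] 
x [ 0.2921  0.9564 -0.0018] y [ 1.0e-04 -1.9e-03 -1.0e+00] z [-9.564e-01  2.921e-01 -6.000e-04] 
F [-0.2  -0.74 -2.85] M [-0.097  0.03  -0.021] gap 0.0131 j [-0.45  0.42  0.05  1.2  -0.   -0.16]
```

It is dropping in freely; continue to the seat.

Call:
drive_tool(
  plan="-1 0 1.5 0 0 0 0; -1 0 1.5 0 0 0 0",
)

```text
clock: 8.93
tcp_pos: [0.5849, -0.196, 0.1901]
orientation: [-0.568, 0.569, 0.42, -0.421]
wrist_force: [0.6, -0.9, -1.8]
finger_gap: 0.0125
```

```bash
python3 -c "
from h import *
st()"
```

```text
t 8.925 p [ 0.5849 -0.196   0.1901] 
x [ 0.2921  0.9564 -0.0018] y [ 3.e-04 -2.e-03 -1.e+00] z [-9.564e-01  2.921e-01 -9.000e-04] 
F [ 0.58 -0.88 -1.8 ] M [-0.07   0.042 -0.017] gap 0.0125 j [-0.45  0.42  0.04  1.19 -0.   -0.16]
```

Call:
drive_tool(
  plan="-1 0 1 0 0 0 0; -1 0 1 0 0 0 0",
)

```text
clock: 9.18
tcp_pos: [0.5849, -0.196, 0.1884]
orientation: [-0.568, 0.569, 0.42, -0.421]
wrist_force: [-1.8, -0.2, 4.9]
finger_gap: 0.0128
```

```bash
python3 -c "
from h import *
st()"
```

```text
t 9.175 p [ 0.5849 -0.196   0.1884] 
x [ 0.2921  0.9564 -0.0019] y [ 7.0e-04 -2.2e-03 -1.0e+00] z [-0.9564  0.2921 -0.0013] 
F [-1.78 -0.18  4.91] M [ 0.064  0.434 -0.055] gap 0.0128 j [-0.45  0.42  0.04  1.19 -0.   -0.16]
```

```bash
cat >> h.py <<'E'
def tq():
    s=monitor.get_state();q=s['orientation'];R=Ro.from_quat(np.r_[q[1:],q[0]]).as_matrix()
    r='t %.2f yaw %.2f F %s M %s tau6 %.3f qv6 %.3f p %s ydn %s'%(s['clock'],np.degrees(np.arctan2(R[1,0],R[0,0])),s['wrist_force'].round(1),s['ft_torque'].round(3),s['tau'][5],s['qvel'][5],s['tcp_pos'].round(4),R[:,1].round(3))
    print(r);open('log.txt','a').write(r+'\n')
E
python3 - <<'E'
from h import *
tq()
# plate vs stack from initial scene/top depth, press frame
yaw=np.radians(79.13-90+0) # beam long axis direction
b=np.array([.606-.565,-.089+.300]);b/=np.linalg.norm(b);a=np.array([b[1],-b[0]])
print(b)
for n in('scene','top'):
    d=np.load(f'{n}0.npy');P=cloud(n,d);X=P[...,:2]-[.585,-.195];u=X@a;v=X@b
    for nm,m in(('plate',(abs(u)<.042)&(abs(v)<.07)&(P[...,2]>.055)&(P[...,2]<.085)),('stack',(abs(u)>.047)&(abs(u)<.051)&(abs(v)<.068)&(P[...,2]>.05)&(P[...,2]<.075)),('base',(abs(u)<.08)&(abs(u)>.062)&(abs(v)<.12)&(P[...,2]>.0)&(P[...,2]<.03))):
        z=P[...,2][m&(d>0)];print(n,nm,len(z),np.median(z).round(4),np.percentile(z,[10,90]).round(4))
E
```

```text
t 9.18 yaw 73.02 F [-1.8 -0.2  4.9] M [ 0.064  0.434 -0.055] tau6 -0.010 qv6 0.000 p [ 0.5849 -0.196   0.1884] ydn [ 0.001 -0.002 -1.   ]
[0.19074513 0.98163959]
scene plate 546 0.074 [0.072  0.0763]
scene stack 124 0.0575 [0.0516 0.0629]
scene base 381 0.0172 [0.0156 0.0197]
top plate 616 0.0734 [0.0713 0.0755]
top stack 180 0.0611 [0.053  0.0635]
top base 952 0.0168 [0.0146 0.0195]
```

Call:
drive_tool(
  plan="-1 0 0 0 0 4 0; -1 0 0 0 0 4 0",
)

```text
clock: 9.43
tcp_pos: [0.5851, -0.1963, 0.1886]
orientation: [-0.596, 0.598, 0.379, -0.379]
wrist_force: [-0.1, -2.6, -1.9]
finger_gap: 0.0132
```

```bash
python3 -c "
from h import *
tq()"
```

```text
t 9.43 yaw 64.78 F [-0.1 -2.6 -1.9] M [-0.606  0.07  -0.005] tau6 -0.578 qv6 0.567 p [ 0.5851 -0.1963  0.1886] ydn [ 0.001 -0.003 -1.   ]
```

Call:
drive_tool(
  plan="-1 0 0 0 0 4 0; -1 0 0 0 0 4 0",
)

```text
clock: 9.68
tcp_pos: [0.5851, -0.1969, 0.1885]
orientation: [-0.621, 0.624, 0.334, -0.335]
wrist_force: [-0.6, 0.7, -1.4]
finger_gap: 0.0127
```

```bash
python3 -c "
from h import *
tq()"
```

```text
t 9.68 yaw 56.51 F [-0.6  0.7 -1.4] M [0.041 0.103 0.171] tau6 -0.451 qv6 0.570 p [ 0.5851 -0.1969  0.1885] ydn [ 0.001 -0.004 -1.   ]
```

Call:
drive_tool(
  plan="-1 0 0 0 0 4 0; -1 0 0 0 0 4 0",
)

```text
clock: 9.93
tcp_pos: [0.5851, -0.1969, 0.1885]
orientation: [-0.644, 0.647, 0.289, -0.29]
wrist_force: [-0.7, 0.2, -0.5]
finger_gap: 0.0129
```

```bash
python3 -c "
from h import *
tq()"
```

```text
t 9.93 yaw 48.28 F [-0.7  0.2 -0.5] M [-0.147  0.101  0.075] tau6 -0.451 qv6 0.569 p [ 0.5851 -0.1969  0.1885] ydn [ 0.001 -0.004 -1.   ]
```

Call:
drive_tool(
  plan="-1 0 0 0 0 4 0; -1 0 0 0 0 4 0",
)

```text
clock: 10.18
tcp_pos: [0.585, -0.1969, 0.1886]
orientation: [-0.663, 0.666, 0.242, -0.242]
wrist_force: [-0.9, -0.9, -1.6]
finger_gap: 0.0134
```

```bash
python3 -c "
from h import *
tq()"
```

```text
t 10.18 yaw 40.05 F [-0.9 -0.9 -1.6] M [-0.167  0.114  0.164] tau6 -0.451 qv6 0.570 p [ 0.585  -0.1969  0.1886] ydn [ 0.001 -0.005 -1.   ]
```

Call:
drive_tool(
  plan="-1 0 0 0 0 4 0; -1 0 0 0 0 4 0",
)

```text
clock: 10.42
tcp_pos: [0.585, -0.197, 0.1886]
orientation: [-0.678, 0.682, 0.194, -0.194]
wrist_force: [0.7, -0.1, -1.5]
finger_gap: 0.013
```

```bash
python3 -c "
from h import *
tq()"
```

```text
t 10.43 yaw 31.82 F [ 0.7 -0.1 -1.5] M [-0.117  0.074  0.134] tau6 -0.451 qv6 0.570 p [ 0.585  -0.197   0.1886] ydn [ 0.001 -0.005 -1.   ]
```

Call:
drive_tool(
  plan="-1 0 0 0 0 4 0; -1 0 0 0 0 4 0",
)

```text
clock: 10.68
tcp_pos: [0.5849, -0.197, 0.1886]
orientation: [-0.69, 0.694, 0.144, -0.145]
wrist_force: [0.2, -0.9, -1.3]
finger_gap: 0.013
```

```bash
python3 -c "
from h import *
tq()
for n in('scene',):
    p,d=cams.read_camera(n);np.save('s1.npy',d);cv2.imwrite('pics/g5.png',cv2.resize(p[80:220,230:390,::-1],None,fx=4,fy=4,interpolation=2))
    d0=np.load('scene0.npy');P0=cloud(n,d0);P=cloud(n,d)
    b=np.array([.1907,.9816]);a=np.array([b[1],-b[0]]);X=P0[...,:2]-[.585,-.195];u=X@a;v=X@b
    m=(abs(u)<.042)&(abs(v)<.07)&(P0[...,2]>.068)&(P0[...,2]<.08)&(abs(P[...,2]-P0[...,2])<.008)
    dz=(P-P0)[...,2][m];print(len(dz),dz.mean()*1000,np.median(dz)*1000,dz.std()*1000/len(dz)**.5)
    m=(abs(u)>.06)&(abs(u)<.08)&(abs(v)<.12)&(P0[...,2]<.025)&(P0[...,2]>.01)&(abs(P[...,2]-P0[...,2])<.008);dz=(P-P0)[...,2][m];print('base',len(dz),dz.mean()*1000)
"
```

```text
t 10.68 yaw 23.59 F [ 0.2 -0.9 -1.3] M [-0.08   0.126  0.234] tau6 -0.421 qv6 0.569 p [ 0.5849 -0.197   0.1886] ydn [ 0.001 -0.005 -1.   ]
481 -1.4815276754646005 -1.4589630982744102 0.08138171267402809
base 409 0.09551715128902605
```

Call:
drive_tool(
  plan="-1 0 0 0 0 4 0; -1 0 0 0 0 4 0",
)

```text
clock: 10.98
tcp_pos: [0.5848, -0.1969, 0.1886]
orientation: [-0.699, 0.703, 0.095, -0.095]
wrist_force: [0.2, -0.7, -0.6]
finger_gap: 0.0127
```

```bash
python3 -c "
from h import *
tq()"
```

```text
t 10.97 yaw 15.39 F [ 0.2 -0.7 -0.6] M [-0.14   0.116  0.143] tau6 -0.380 qv6 0.557 p [ 0.5848 -0.1969  0.1886] ydn [ 0.    -0.005 -1.   ]
```

View pics/g5.png

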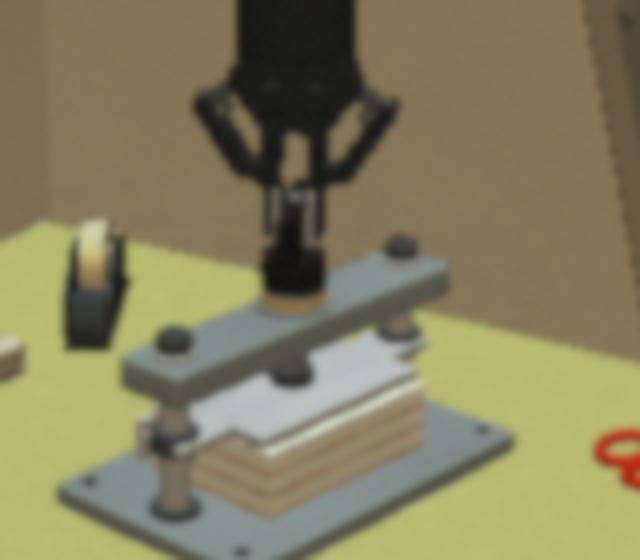

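Call:
drive_tool(
  plan="-1 0 0 0 0 4 0; -1 0 0 0 0 4 0",
)

```text
clock: 11.22
tcp_pos: [0.5848, -0.1969, 0.1886]
orientation: [-0.704, 0.708, 0.045, -0.045]
wrist_force: [-1.0, -0.2, -1.2]
finger_gap: 0.0125
```

```bash
python3 -c "
from h import *
tq()"
```

```text
t 11.22 yaw 7.30 F [-1.  -0.2 -1.2] M [-0.045  0.128  0.242] tau6 -0.366 qv6 0.561 p [ 0.5848 -0.1969  0.1886] ydn [ 0.    -0.005 -1.   ]
```

Call:
drive_tool(
  plan="-1 0 0 0 0 0 0; -1 0 0 0 0 0 0",
)

```text
clock: 11.48
tcp_pos: [0.5848, -0.1969, 0.1886]
orientation: [-0.704, 0.708, 0.046, -0.046]
wrist_force: [0.8, -0.1, -1.4]
finger_gap: 0.013
```

```bash
python3 -c "
from h import *
tq()
for n in('scene',):
    p,d=cams.read_camera(n);np.save('s2.npy',d)
    d0=np.load('scene0.npy');P0=cloud(n,d0);P=cloud(n,d)
    b=np.array([.1907,.9816]);a=np.array([b[1],-b[0]]);X=P0[...,:2]-[.585,-.195];u=X@a;v=X@b
    m=(abs(u)<.042)&(abs(v)<.07)&(P0[...,2]>.068)&(P0[...,2]<.08)&(abs(P[...,2]-P0[...,2])<.008)
    dz=(P-P0)[...,2][m];print(len(dz),dz.mean()*1000,np.median(dz)*1000,dz.std()*1000/len(dz)**.5)
    print('plate top now',np.median(P[...,2][m]),P[...,2][m].mean())
    m=(abs(u)>.06)&(abs(u)<.08)&(abs(v)<.12)&(P0[...,2]<.025)&(P0[...,2]>.01)&(abs(P[...,2]-P0[...,2])<.008);dz=(P-P0)[...,2][m];print('base',len(dz),dz.mean()*1000, P[...,2][m].mean())
"
```

```text
t 11.47 yaw 7.50 F [ 0.8 -0.1 -1.4] M [-0.079  0.092  0.198] tau6 0.161 qv6 -0.006 p [ 0.5848 -0.1969  0.1886] ydn [ 0.    -0.005 -1.   ]
484 -1.5316611212019249 -1.5170250487352015 0.07937541926496884
plate top now 0.07234103009878012 0.07251144263955606
base 406 0.06529534427766988 0.017484202451248213
```

Call:
drive_tool(
  plan="-1 0 0 0 0 3 0; -1 0 0 0 0 0 0; -1 0 0 0 0 0 0",
)

```text
clock: 11.9
tcp_pos: [0.5847, -0.1969, 0.1886]
orientation: [-0.705, 0.708, 0.029, -0.028]
wrist_force: [-0.5, -0.9, -1.4]
finger_gap: 0.0128
```

```bash
python3 -c "
from h import *
tq()"
```

```text
t 11.90 yaw 4.62 F [-0.5 -0.9 -1.4] M [-0.174  0.069  0.219] tau6 0.171 qv6 -0.005 p [ 0.5847 -0.1969  0.1886] ydn [ 0.    -0.005 -1.   ]
```

Now release and withdraw.

Call:
drive_tool(
  plan="1 0 0 0 0 0 0; 1 0 0 0 0 0 0; 1 0 0 0 0 0 0; 1 0 0 0 0 0 0; 1 0 0 0 0 0 0; 1 0 0 0 0 0 0",
)

```text
clock: 12.65
tcp_pos: [0.5855, -0.1968, 0.1895]
orientation: [-0.705, 0.708, 0.03, -0.028]
wrist_force: [-0.3, 0.3, -0.1]
finger_gap: 0.085
```

Call:
drive_tool(
  plan="1 0 -10 0 0 0 0; 1 0 -30 0 0 0 0; 1 0 -40 0 0 0 0; 1 0 -20 0 0 0 0; 1 0 0 0 0 0 0; 1 0 0 0 0 0 0; 1 0 0 0 0 0 0",
)

```text
clock: 13.52
tcp_pos: [0.5846, -0.196, 0.2933]
orientation: [-0.705, 0.708, 0.029, -0.028]
wrist_force: [0.2, 0.4, 0.5]
finger_gap: 0.0854
```

```bash
python3 -c "
from h import *
st()
p,d=cams.read_camera('scene');cv2.imwrite('pics/g6.png',cv2.resize(p[80:220,230:390,::-1],None,fx=4,fy=4,interpolation=2))
P=cloud('scene',d);m=(np.hypot(P[...,0]-.585,P[...,1]+.195)<.05)&(P[...,2]>.145)&(P[...,2]<.215)&(d>0);Q=P[m];print(len(Q),np.percentile(Q[:,2],[50,95,99]))
E=Q[Q[:,2]>.175][:,:2];c=E.mean(0);w,v=np.linalg.eigh(np.cov((E-c).T));print(c,v[:,1],np.percentile((E-c)@v,[1,99],axis=0))
"
```

```text
t 13.525 p [ 0.5846 -0.196   0.2933] 
x [0.9967 0.0816 0.0012] y [ 0.0016 -0.0051 -1.    ] z [-0.0816  0.9967 -0.0052] 
F [0.2  0.45 0.48] M [0.062 0.008 0.024] gap 0.0854 j [-0.45  0.39  0.25  1.43 -0.    1.04]
375 [0.17490328 0.19891238 0.19985174]
[ 0.58084812 -0.18700399] [-0.07980725  0.99681031] [[-0.00947551 -0.04305463]
 [ 0.00570204  0.03294318]]
```

View pics/g6.png

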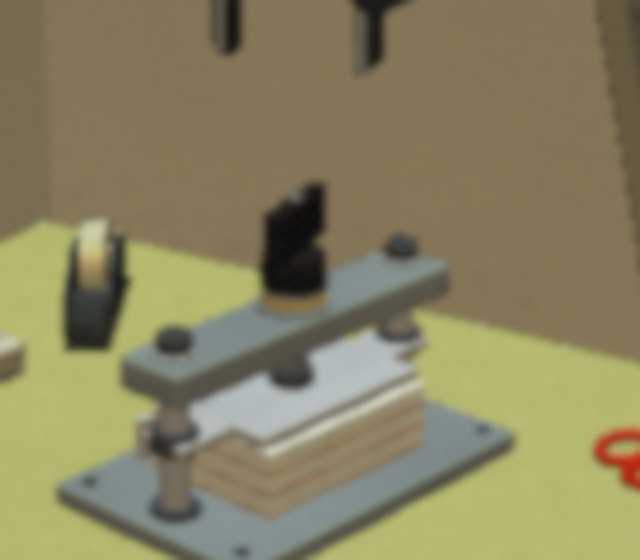

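```bash
python3 -c "
from workcell import job
print(job.hand_in())"
```

```text
the job is handed in; nothing more can be done
None
```

The wing handle is back on the spindle and tightened, the gripper is clear of it, and I handed the job in at 13.6 s.

- **Fitting:** I read the tang's angle off the top camera (about 163° for its long side). The hub dropped fully home on the first try, so no angle search was needed. It met the shoulder at the expected height with about 7 N.
- **Tightening:** I turned the handle clockwise about 68°. The first 8 to 16° were play, and the plate met the stack about 30° after that.
- **Last checks:** After release the scene camera showed the handle upright on the shoulder, its top at 0.199 m against about 0.197 m expected. The plate stopped going down after 1.5 to 1.6 mm of travel, so it is on the pads.
- **Clamping force, estimates disagree:** I could not measure it directly. The turning angle past contact gives about 20 to 29 N. The noisier wrist moment suggests 35 to 45 N. Both are inside the 12 to 60 N band.

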